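Unlock the sample carrier from the shaker and load it into the reader

ROBOT

A 6-joint arm with a two-finger parallel gripper is mounted at the origin on the work surface. World frame = base frame: x ahead of the robot, y to its left, z up, the work surface at z = 0. Lengths are in m, angles in degrees, forces in N, time in s.
With the tool pointing down it reaches from about 0.3 to 0.75 m from the base axis. Payload 8.5 kg.
Tool frame: the origin (TCP) lies midway between the tips of the shut fingers; the grasp point (between the pads) lies 19 mm behind it; z points along the fingers, y is the line along which they close (so a half turn about z gives the same grasp; the last joint's range is limited). The gripper opens to 85 mm and grips with 20 to 120 N. Pads are 22 mm wide; open, the fingers measure 114 mm over their backs; the gripper's body (76 mm by 85 mm) begins 54 mm behind the grasp point. The pads swing forward as they close: fully open they stand 13 mm farther back than shut.
Start: joints at [57.221, 21.807, 74.336, -0, 83.858, -12.336], TCP at [0.192, 0.515, 0.231] pointing down, gripper open.
Joint ranges: [-178.18, 178.18], [-50.72, 133.34], [12.68, 142.11], [-81.47, 261.47], [9.98, 163.14], [-165.26, 165.26]. Speed limits (degrees/s): [136.94, 136.94, 180, 180, 180, 180].

INTERFACE

Orientations are given as a 3x3 rotation matrix whose columns are the frame's x, y, z axes.
In Python, from rig import env, get_image, close_job gives the robot as it stands.
- The arm moves only by the tool step_arm, never from a script. Its argument "targets" is a list of rows, each a list of 2 entries, a list of its own where there are three numbers: the shift along the tool's x, y, z as a fraction of full scale, then the turn, a rotation vector about the tool's x, y, z as a fraction of full scale. In form: [[[x, y, z], [wx, wy, wz]], ...]. A call has 1 to 10 rows; each row is the pose to reach, as a shift and turn from the pose commanded when the call began, along the tool's axes at that moment; what a row does not reach only later rows make up. Full scale, the value 1, is 0.3 m for a shift and 45 degrees for a turn. A row lasts 1/12 s, in which the tool goes at most 41.7 mm and 7.16 degrees, less where a joint would pass 70% of its speed; a pose out of reach is approached as far as the arm can. A call with a number of a shift or a turn outside -1 to 1 is refused whole. A call with a gripper value outside its range is refused whole. "jaw" is the finger opening in mm, from 0 to 85.4, set as the call begins (left out, the last holds). The fingers move at their own pace and stop on an object; "grip_force" is the grip in N (left out, the last holds). Time passes only in rows, so rows that repeat a pose let the fingers close. It gives the time, the measured TCP pose, the force, the opening and the grip force at its end, in the units of the state.
- env.observe(): the state, without advancing time (a new reading comes with each control period).
- get_image(name): name is "scene" or "top"; returns a dict with "img" (384x512x3 uint8, red, green, blue), "z_map" (384x512 float32, m along the optical axis (not along the pixel's ray), 0 where there is no reading), "intrinsics" (3x3 intrinsics, pixels), "rvec" (rotation vector, rad) and "tvec" (3), from world to camera coordinates, as OpenCV has them. Camera axes: x right, y down, z forward; pixel columns grow to the right and rows downward; lengths in m; the calibration is good to about 2 mm. A picture is of the moment at which its call begins.
- close_job(): hands the job in; it is judged then, once.
The state is a dict: "time_s": time; "q": joint angles; "qvel": joint speeds; "joint_efforts": joint torques, N m; "position": TCP position; "tool_rot": TCP orientation; "ft_force": force on the tool from outside, world axes, zero at the start; "wrist_torque": the same for the moment, N m; "grip_width": finger opening in m; "gripper_force": force on a finger pad.
Only numpy, scipy, OpenCV 4.12 (cv2) and the standard library are available. Lean on these libraries where they do the work, as an engineer would, in place of code of your own. Each camera call takes 0.05 s, during which the arm holds its last target. There are 200 camera calls.

TASK

Pull up the red sprung plunger on the grey shaker dock, twist it about a quarter turn so that it stays latched up by itself, and let go of it. Then draw the sample carrier out of the dock by its blue fin and slide it, hole end first, fully home into the slot of the blue reader, and let go. Keep the carrier roughly level, leave the plunger latched up, and leave the bottles and jars standing where they are.

Things in the scene. Friction and masses are not known exactly. Their poses are not given: they have to be found in the camera images.
- dock: Fixed grey shaker base, 190 x 140 mm, with an aluminium carrier channel, floor 35 mm above the bench. Origin: on the bench under the centre of the carrier when home; x points from the open mouth to the closed far end (draw the carrier out along -x, roughly towards the robot), z up. A bridge at x = +62 mm (122 mm wide, underside 62 mm above the bench) carries the plunger
- dock_lip (a point): Mouth of the dock's channel at floor height, on the centre line, dock x = +10 mm. From here inward, lips 12 mm above the floor cover the plate's edges as far as a back stop at dock x = +81 mm; outward it is open above, so the plate lifts out once drawn 75 mm. Low lead-in flares, 10 mm high, stand each side of the plate just outside. Axes as the dock
- plunger_grip (a point): Centre of the plunger's flat red grip bar, 60 mm long, 12 mm thick, 28 mm high (14 mm above and below this point), at dock x = +62 mm, y = 0, 106 mm above the bench when down. Axes: x along the bar, y across it, z up. When pinned the bar lies along dock x, its rib down in a slotted steel crown (34 x 38 mm, top 18 mm below this point), so it cannot twist
- plunger_lift (a joint): How far the plunger is pulled up, m: 0 = down, its 9 mm pin in the carrier's hole; 0.024 = top of travel. A spring pulls it down, 5 N at 0 rising to 10 N at the top. From 0.017 up it can be twisted; a twisted bar rests on top of the crown at 0.016, and there its pin is 10 mm clear of the carrier
- plunger_turn (a joint): Twist of the plunger's bar about the vertical, rad: 0 = along the slot, limits -1.6 and +1.6, growing anticlockwise from above; it may be twisted either way, and light friction keeps it where it is left
- carrier: White sample carrier plate 160 x 80 x 8 mm, 0.1 to 0.2 kg, with four low capped pots (tops 20 mm above its underside) and an upright blue fin to hold it by. Origin: centre of the underside; x along its length towards the end with the 13 mm pin hole (at x = +62 mm), z up. It starts home in the dock, above the dock's origin, axes parallel
- carrier_fin (a point): Centre of the carrier's blue fin: 46 mm long along the carrier's x, 12 mm thick along y, 40 mm high; at carrier x = -25 mm, y = 0, 28 mm above the underside (the fin spans 8 to 48 mm)
- reader: Fixed blue benchtop reader, 130 mm wide, with a black tray and a yellow-edged slot in its front, slot floor 25 mm above the bench. Origin: on the bench under the centre of the carrier when fully home; x points from the open front into the housing, z up. Back stop at x = +81 mm. Housing x = +41 to +166 mm, top 93 mm above the bench. The floor reaches out to x = -85 mm
- reader_lip (a point): Mouth of the reader's slot at floor height, on the centre line, reader x = +10 mm. Inward the slot is 83 mm wide and 12 mm high: lips over the plate's edges only up to the housing, covered beyond. Outward it is open above; 10 mm high lead-in flares each side widen from 83 mm at the mouth to about 100 mm at reader x = -20 mm. Axes as the reader
- bottle_a: White dropper bottle with a yellow cone tip, 42 mm diameter, 108 mm tall, loose; origin: centre of the underside. Bystander
- bottle_b: White dropper bottle with a yellow cone tip, 42 mm diameter, 108 mm tall, loose; origin: centre of the underside. Bystander
- bottle_c: White dropper bottle with a yellow cone tip, 42 mm diameter, 108 mm tall, loose; origin: centre of the underside. Bystander
- jar_a: Small lidded jar, 52 mm diameter, 42 mm tall, loose, beside the dock; origin: centre of the underside. Bystander
- jar_b: Small lidded jar, 52 mm diameter, 42 mm tall, loose, beside the reader; origin: centre of the underside. Bystander
Not all that is in view belongs to the job. Leave any turquoise or yellow look-alike of the carrier alone.

How it is judged (in metres and radians):
On the way, in this order (a step that is already met when the one before it is completed fails the run):
1. the plunger is latched up (at least 12 mm) with the gripper off it and the carrier still in the dock (value of joint plunger_lift above 0.012 m and contact force between the fingers and dock below 0.05 N and horizontal distance between carrier and dock below 0.02 m), for 0.3 s.
2. the carrier is out of the dock (at least 75 mm from its place there) (horizontal distance between carrier and dock above 0.075 m), for 0.1 s.
At the end, for the whole second after the job is handed in: The carrier lies flat and at rest in the reader's slot, hole end in, within 5 mm of fully home along the slot and 4 mm across it, and the plunger is still latched up (at least 12 mm) (x of carrier in the frame of reader between -0.005 and 0.005 m and y of carrier in the frame of reader between -0.004 and 0.004 m and z of carrier in the frame of reader between 0.021 and 0.029 m and angle between the x axis of carrier and the x axis of reader, either way round below 0.06 rad and angle between carrier's own z axis and vertical below 0.06 rad and linear speed of carrier below 0.01 m/s and value of joint plunger_lift above 0.012 m); the robot touches nothing.
It fails at once if the carrier is tipped more than about 30 degrees (angle between carrier's own z axis and vertical above 0.52 rad).
It fails at once if a bottle or jar is tipped over or shoved more than 40 mm from its place (angle between any of bottle_a, bottle_b, bottle_c, jar_a, jar_b's own z axis and vertical above 0.5 rad or distance of any of bottle_a, bottle_b, bottle_c, jar_a, jar_b from where it was at the start of the episode above 0.04 m).
It also fails if it takes over 64 s, if anything falls off the work surface, if the arm or the gripper's body presses on something with over 40 N, if the wrist force passes 120 N, or if a joint passes its speed limit or range.

## Working session

There is one attempt and no reset: what is moved stays moved. The work goes in short steps, Python scripts to look and compute and a tool call to move; the robot and the scene stay as the last step left them, time stands still between calls to the robot, and variables do not carry over. Pictures are saved under pics/ and viewed, at most 10 in all, crops included, and the job is handed in when it is done.

Besides the shell and the picture viewer there is one more tool, called after ">>>" as name([rows], argument=value, ...), one row to a line, values as JSON. step_arm: Moves the arm, as the interface text tells. Its arguments: {"type":"object","properties":{"targets":{"type":"array","items":{"type":"array"}},"jaw":{"type":"number"},"grip_force":{"type":"number"}},"required":["targets"]}

```bash
ls; mkdir -p pics; cat > h.py <<'E'
import numpy as np, cv2
from rig import env, get_image
def grab(n):
    d=get_image(n); R=cv2.Rodrigues(np.array(d["rvec"],float))[0]; t=np.array(d["tvec"],float).ravel()
    d["R"]=R; d["t"]=t; d["K"]=np.array(d["intrinsics"],float); return d
def cloud(d):
    h,w=d["z_map"].shape; u,v=np.meshgrid(np.arange(w),np.arange(h)); z=d["z_map"]
    K=d["K"]; P=np.stack([(u-K[0,2])/K[0,0]*z,(v-K[1,2])/K[1,1]*z,z],-1)
    P=(P-d["t"])@d["R"]; P[z==0]=np.nan; return P
E
python3 - <<'E'
from h import *
for n in("scene","top"):
    d=grab(n); cv2.imwrite(f"pics/{n}0.png",cv2.resize(d["img"][:,:,::-1],None,fx=1.5,fy=1.5)); np.savez(f"{n}0.npz",P=cloud(d),img=d["img"])
    print(n,-d["R"].T@d["t"],d["K"][0,0])
s=env.observe(); print(s)
E
```

```text
pics
scene [1.05716191 0.34790214 1.09146853] 401.97147456596787
top [0.39382721 0.01288525 1.7244733 ] 468.52699342471817
{'time_s': 0.1, 'q': array([ 5.72201006e+01,  2.18360801e+01,  7.43797970e+01,  4.33323710e-04,
        8.38587127e+01, -1.23367987e+01]), 'qvel': array([ 0.0465838 , -0.15463713, -0.0728576 ,  0.02781781, -0.03150814,
        0.02617723]), 'joint_efforts': array([ 4.75978639e-03, -4.49220943e+01, -2.31654739e+01, -1.60372670e-04,
        3.69658956e-03, -2.85391542e-05]), 'position': array([0.19196236, 0.51512507, 0.23078698]), 'tool_rot': array([[-9.37019125e-01,  3.49277330e-01, -7.11153417e-04],
       [ 3.49277937e-01,  9.37018534e-01, -1.09045606e-03],
       [ 2.85492351e-04, -1.27016838e-03, -9.99999153e-01]]), 'ft_force': array([ 0.60480081,  0.23838174, -0.01262974]), 'wrist_torque': array([-0.01000862, -0.00451715,  0.06036737]), 'gripper_force': 0.0, 'grip_width': 0.08528924535793726}
```

View pics/scene0.png

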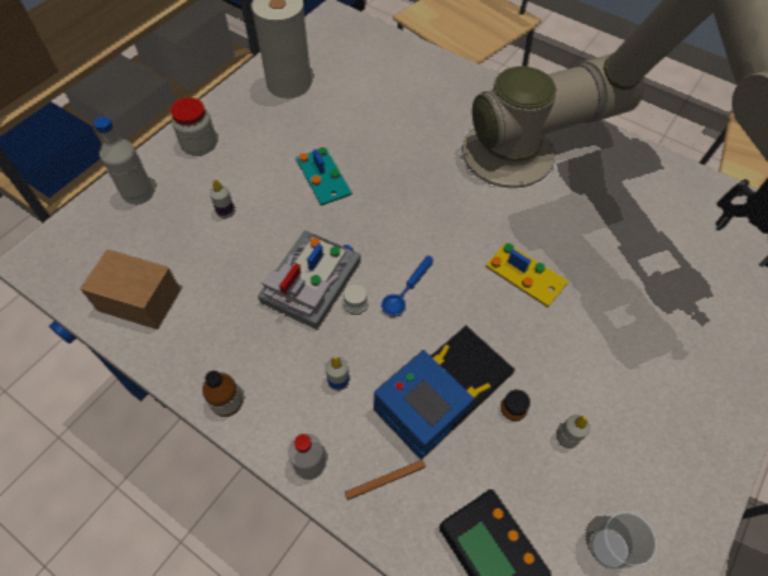

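View pics/top0.png

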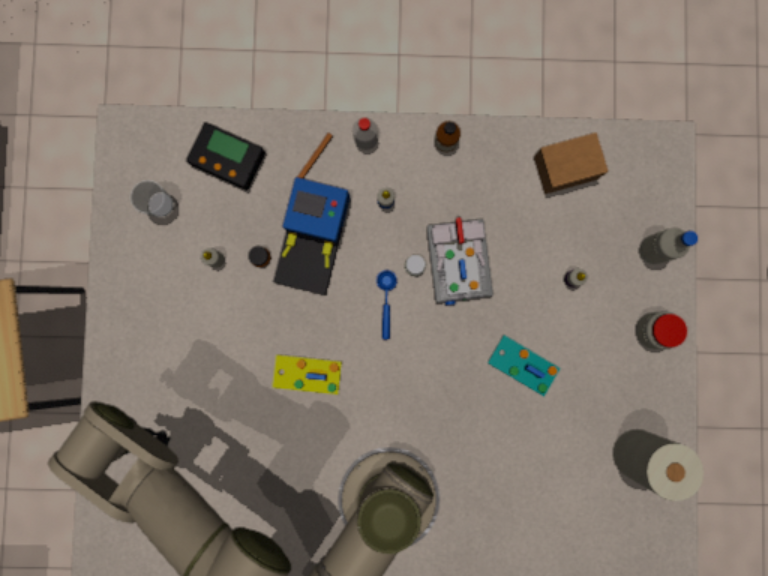

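Top view (shown at 1.5x): the white carrier sits in the grey dock at about (460,260), with its blue fin at (463,268) and the red plunger at (460,230). The blue reader is at (310,235), with its black tray towards the robot. There are three carrier-like objects: turquoise (523,365), yellow (307,375) and white (460,260). Only the white one, in the dock with the red plunger, fits the description. I'll confirm it in a crop and measure.

```bash
cat > m.py <<'E'
from h import *
import sys
def rect(pts):
    c,s,a=cv2.minAreaRect(pts[:,:2].astype(np.float32)); return np.round(c,4),np.round(s,4),round(a,2)
for n in("scene","top"):
    f=np.load(n+"0.npz"); P=f["P"]; I=f["img"]; H=cv2.cvtColor(I,cv2.COLOR_RGB2HSV); h,s,v=cv2.split(H); X,Y,Z=P[...,0],P[...,1],P[...,2]
    print("==",n)
    near=lambda a,b,r:(abs(X-a)<r)&(abs(Y-b)<r)
    def rep(name,m,zlo,zhi):
        m=m&(Z>zlo)&(Z<zhi); k,l,st,_=cv2.connectedComponentsWithStats(m.astype(np.uint8))
        for i in range(1,k):
            if st[i,4]>=6:
                q=P[l==i]; print(name,st[i,4],"px",np.round(np.array(st[i,:2])+st[i,2:4]/2,0),"mean",q.mean(0).round(4),"zmed",np.median(q[:,2]).round(4),rect(q))
    red=((h<8)|(h>172))&(s>150)&(v>60); blue=(h>100)&(h<125)&(s>130)&(v>40); yel=(h>22)&(h<33)&(s>130)
    rep("red",red,.09,.14); rep("fin/blue",blue,.05,.09); rep("house",(Z>.085)&blue,.086,.1); rep("yel",yel,.02,.06)
    rep("tray",v<45,.015,.035)
    rep("tall",Z>.012,.012,.15)
a=cv2.imread("pics/top0.png")[190:330,250:520]; cv2.imwrite("pics/c1.png",cv2.resize(a,None,fx=2.9,fy=2.9,interpolation=cv2.INTER_CUBIC))
E
python3 m.py
```

```text
== scene
red 283 px [125.  74.] mean [ 0.4248 -0.6365  0.1096] zmed 0.1097 (array([ 0.4251, -0.6369]), array([0.0797, 0.072 ]), 64.79)
red 73 px [193. 184.] mean [ 0.645  -0.145   0.1174] zmed 0.1174 (array([ 0.644 , -0.1456]), array([0.0551, 0.0109]), 8.25)
red 18 px [266. 258.] mean [0.7    0.1474 0.0964] zmed 0.0962 (array([0.6999, 0.1477]), array([0.0121, 0.0106]), 34.57)
red 96 px [202. 296.] mean [0.8835 0.0821 0.13  ] zmed 0.1303 (array([0.8837, 0.0813]), array([0.024 , 0.0241]), 36.94)
fin/blue 85 px [210. 172.] mean [ 0.5606 -0.1554  0.0752] zmed 0.08 (array([ 0.5567, -0.1579]), array([0.045 , 0.0129]), 6.4)
fin/blue 308 px [282. 282.] mean [0.7329 0.2089 0.0723] zmed 0.0732 (array([0.7265, 0.2148]), array([0.0841, 0.1706]), 30.64)
house 1613 px [283. 266.] mean [0.6895 0.1928 0.093 ] zmed 0.0931 (array([0.6879, 0.1926]), array([0.1286, 0.1245]), 77.5)
yel 66 px [294. 236.] mean [0.5774 0.1659 0.0352] zmed 0.0363 (array([0.5768, 0.1637]), array([0.0458, 0.02  ]), 13.55)
yel 74 px [320. 260.] mean [0.5985 0.26   0.0354] zmed 0.0361 (array([0.5946, 0.256 ]), array([0.0251, 0.0
[... 13002 characters left out ...]
.0186] zmed 0.018 (array([ 0.2709, -0.3643]), array([0.0226, 0.0257]), 44.15)
tall 489 px [426. 304.] mean [ 0.1388 -0.5564  0.0825] zmed 0.0841 (array([ 0.1369, -0.5698]), array([0.055, 0.122]), 62.58)
tall 727 px [248. 342.] mean [0.0381 0.0415 0.0562] zmed 0.0201 (array([0.0052, 0.0633]), array([0.1563, 0.33  ]), 27.59)
tall 11 px [289. 336.] mean [-0.0035 -0.1062  0.0276] zmed 0.0168 (array([ 0.0067, -0.0994]), array([0.0435, 0.0111]), 29.84)
tall 25 px [284. 344.] mean [-0.0296 -0.0911  0.0311] zmed 0.0151 (array([-0.0208, -0.0884]), array([0.0534, 0.0244]), 16.15)
tall 8 px [283. 348.] mean [-0.0505 -0.0878  0.0145] zmed 0.0139 (array([-0.0512, -0.0902]), array([0.0132, 0.0109]), 34.6)
```

View pics/c1.png

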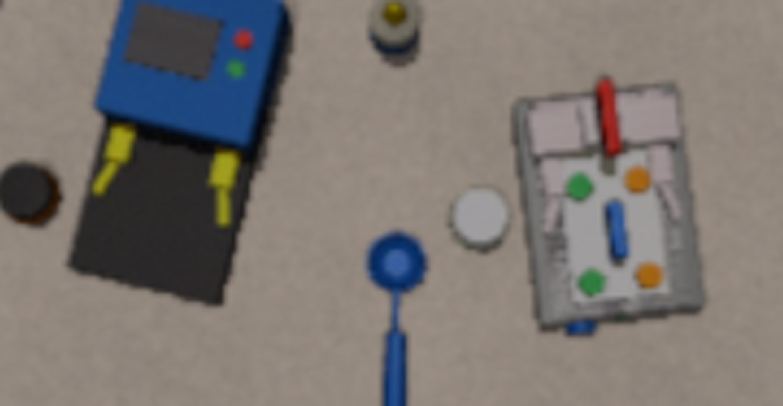

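The crop confirms it: the white plate with the blue fin at (617,230) sits in the grey dock under the red bar at (608,118). The turquoise and yellow look-alikes lie elsewhere. The two views differ by a constant of about 6 mm, so I'll use the mean and refine by touch.

```bash
cat > g.py <<'E'
from h import *
from scipy.spatial.transform import Rotation as Ro
import sys
# python3 g.py x y z yaw [ox oy oz oyaw]: shift/turn fractions from current (or given) pose; yaw = tool x heading
def rot(y):
    c,s=np.cos(np.radians(y)),np.sin(np.radians(y)); return np.array([[c,s,0],[s,-c,0],[0,0,-1.]])
a=[float(v) for v in sys.argv[1:]]
s=env.observe(); p,R=np.array(s["position"]),np.array(s["tool_rot"])
if len(a)>4: p,R=np.array(a[4:7]),rot(a[7])
d=R.T@(np.array(a[:3])-p); w=Ro.from_matrix(R.T@rot(a[3])).as_rotvec(degrees=True)
print("shift",(d/.3).round(4),"turn",(w/45).round(4),"t",s["time_s"],"pos",np.round(s["position"],4),"w",s["grip_width"])
E
python3 g.py .4 .25 .23 174; python3 g.py .641 -.1468 .17 188.3 .4 .25 .23 174
```

```text
shift [-0.9585 -0.5859  0.0031] turn [-0.0016 -0.0006 -0.321 ] t 0.1 pos [0.192  0.5151 0.2308] w 0.08528924535793726
shift [-0.9372 -1.2314  0.2   ] turn [ 0.      0.     -0.3178] t 0.1 pos [0.192  0.5151 0.2308] w 0.08528924535793726
```

>>> step_arm([
  [[-0.9585, -0.5859, 0.003], [0, 0, -0.32]],
  [[-0.9585, -0.5859, 0.003], [0, 0, -0.32]],
  [[-0.9585, -0.5859, 0.003], [0, 0, -0.32]],
  [[-0.9585, -0.5859, 0.003], [0, 0, -0.32]],
  [[-0.9585, -0.5859, 0.003], [0, 0, -0.32]],
  [[-0.9585, -0.5859, 0.003], [0, 0, -0.32]],
  [[-0.9585, -0.5859, 0.003], [0, 0, -0.32]],
  [[-0.9585, -0.5859, 0.003], [0, 0, -0.32]],
  [[-0.9585, -0.5859, 0.003], [0, 0, -0.32]],
  [[-0.9585, -0.5859, 0.003], [0, 0, -0.32]],
], jaw=40)

```text
time_s: 0.93
position: [0.4017, 0.2481, 0.2301]
tool_rot: [[-0.994, 0.11, -0.0], [0.11, 0.994, -0.0], [0.0, -0.001, -1.0]]
ft_force: [-0.4, 0.2, -0.3]
grip_width: 0.0401
gripper_force: 0.0
```

```bash
python3 g.py .52 .04 .21 182; python3 g.py .641 -.1468 .16 188.3 .52 .04 .21 182
```

```text
shift [-0.4681 -0.6461  0.067 ] turn [-0.0006 -0.0006 -0.1844] t 0.9333 pos [0.4017 0.2481 0.2301] w 0.040102128992041325
shift [-0.3814 -0.6364  0.1667] turn [ 0.    0.   -0.14] t 0.9333 pos [0.4017 0.2481 0.2301] w 0.040102128992041325
```

>>> step_arm([
  [[-0.47, -0.646, 0.067], [0, 0, -0.184]],
  [[-0.47, -0.646, 0.067], [0, 0, -0.184]],
  [[-0.47, -0.646, 0.067], [0, 0, -0.184]],
  [[-0.47, -0.646, 0.067], [0, 0, -0.184]],
  [[-0.47, -0.646, 0.067], [0, 0, -0.184]],
  [[-0.47, -0.646, 0.067], [0, 0, -0.184]],
  [[-0.47, -0.646, 0.067], [0, 0, -0.184]],
  [[-0.47, -0.646, 0.067], [0, 0, -0.184]],
])

```text
time_s: 1.6
position: [0.5201, 0.0425, 0.2096]
tool_rot: [[-0.999, -0.037, -0.001], [-0.037, 0.999, 0.001], [0.001, 0.001, -1.0]]
ft_force: [-1.0, -0.5, -0.6]
grip_width: 0.0402
gripper_force: 0.0
```

>>> step_arm([
  [[-0.38, -0.636, 0.167], [0, 0, -0.14]],
  [[-0.38, -0.636, 0.167], [0, 0, -0.14]],
  [[-0.38, -0.636, 0.167], [0, 0, -0.14]],
  [[-0.38, -0.636, 0.167], [0, 0, -0.14]],
  [[-0.38, -0.636, 0.167], [0, 0, -0.14]],
  [[-0.38, -0.636, 0.167], [0, 0, -0.14]],
  [[-0.38, -0.636, 0.167], [0, 0, -0.14]],
  [[-0.38, -0.636, 0.167], [0, 0, -0.14]],
  [[-0.38, -0.636, 0.167], [0, 0, -0.14]],
])

```text
time_s: 2.35
position: [0.6411, -0.1411, 0.1606]
tool_rot: [[-0.989, -0.151, -0.0], [-0.151, 0.989, 0.001], [0.0, 0.001, -1.0]]
ft_force: [-0.6, 0.1, -1.1]
grip_width: 0.0403
gripper_force: 0.0
```

```bash
python3 g.py .641 -.1468 .16 188.3; python3 - <<'E'
from h import *
d=grab("scene"); I=d["img"][120:220,130:250,::-1]; cv2.imwrite("pics/s1.png",cv2.resize(I,None,fx=6,fy=6,interpolation=cv2.INTER_CUBIC))
# projected TCP in this crop
p=np.array(env.observe()["position"]); q=d["K"]@(d["R"]@p+d["t"]); print((q[:2]/q[2]-[130,120])*6)
E
```

```text
shift [ 0.0032 -0.0188  0.002 ] turn [ 0.0007 -0.0001  0.0081] t 2.35 pos [ 0.6411 -0.1411  0.1606] w 0.04027290871494569
[376.61782674 331.8433198 ]
```

View pics/s1.png

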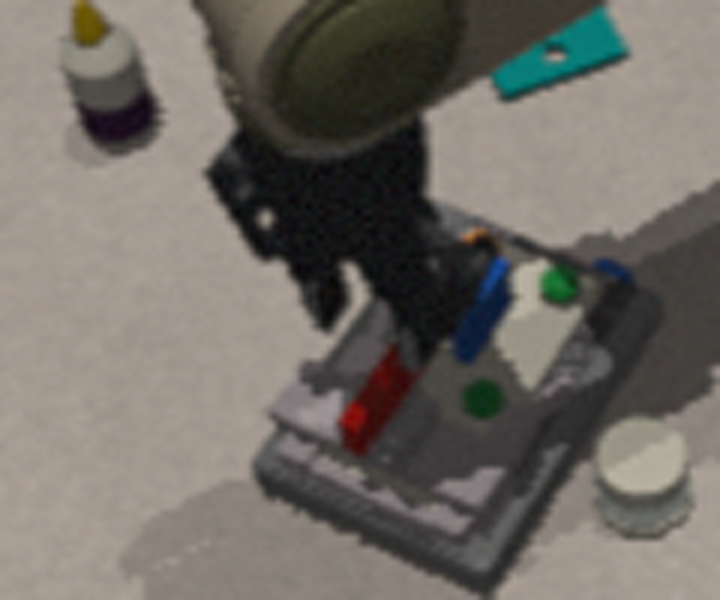

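The crop shows the open fingertips at about (325,328) and (420,355), above the red bar (345–410, 350–445). The offset from the projected TCP supports using the mean of the two views. Descending onto the bar.

>>> step_arm([
  [[0, 0, 0], [0, 0, 0]],
  [[0, 0, 0], [0, 0, 0]],
  [[0, 0, 0], [0, 0, 0]],
])

```text
time_s: 2.65
position: [0.6412, -0.1428, 0.1608]
tool_rot: [[-0.989, -0.149, 0.0], [-0.149, 0.989, -0.0], [-0.0, -0.0, -1.0]]
ft_force: [-0.4, -0.0, -0.4]
grip_width: 0.04
gripper_force: 0.0
```

```bash
python3 g.py .641 -.1468 .095 188.3; python3 -c "
from h import *
print(env.observe()['ft_force'],env.observe()['wrist_torque'])"
```

```text
shift [ 0.0028 -0.0132  0.2192] turn [-0.0003  0.0006  0.0064] t 2.65 pos [ 0.6412 -0.1428  0.1608] w 0.04003800291230707
[-0.43831169 -0.02401037 -0.37468192] [ 0.00838918 -0.0326929   0.01345709]
```

>>> step_arm([
  [[0.003, -0.013, 0.11], [0, 0, 0.006]],
  [[0.003, -0.013, 0.18], [0, 0, 0.006]],
  [[0.003, -0.013, 0.219], [0, 0, 0.006]],
  [[0.003, -0.013, 0.219], [0, 0, 0.006]],
  [[0.003, -0.013, 0.219], [0, 0, 0.006]],
  [[0.003, -0.013, 0.219], [0, 0, 0.006]],
])

```text
time_s: 3.15
position: [0.6416, -0.1477, 0.0959]
tool_rot: [[-0.99, -0.144, 0.002], [-0.144, 0.99, -0.001], [-0.002, -0.001, -1.0]]
ft_force: [-0.0, 0.7, 0.9]
grip_width: 0.0406
gripper_force: 0.0
```

>>> step_arm([
  [[0, 0, 0], [0, 0, 0]],
  [[0, 0, 0], [0, 0, 0]],
  [[0, 0, 0], [0, 0, 0]],
  [[0, 0, 0], [0, 0, 0]],
  [[0, 0, 0], [0, 0, 0]],
], jaw=18, grip_force=30)

```text
time_s: 3.57
position: [0.641, -0.1475, 0.0948]
tool_rot: [[-0.99, -0.144, 0.0], [-0.144, 0.99, -0.0], [-0.0, -0.0, -1.0]]
ft_force: [-1.1, -0.3, 0.1]
grip_width: 0.0181
gripper_force: 0.0
```

>>> step_arm([
  [[0, 0, 0], [0, 0, 0]],
  [[0, 0, 0], [0, 0, 0]],
  [[0, 0, 0], [0, 0, 0]],
  [[0, 0, 0], [0, 0, 0]],
  [[0, 0, 0], [0, 0, 0]],
  [[0, 0, 0], [0, 0, 0]],
], jaw=5, grip_force=60)

```text
time_s: 4.07
position: [0.6411, -0.1479, 0.0949]
tool_rot: [[-0.99, -0.144, 0.001], [-0.144, 0.99, -0.001], [-0.0, -0.001, -1.0]]
ft_force: [-1.6, -3.0, 3.8]
grip_width: 0.0108
gripper_force: 61.5
```

>>> step_arm([
  [[0, -0.002, -0.02], [0, 0, 0]],
  [[0, -0.002, -0.04], [0, 0, 0]],
  [[0, -0.002, -0.06], [0, 0, 0]],
  [[0, -0.002, -0.07], [0, 0, 0]],
  [[0, -0.002, -0.07], [0, 0, 0]],
  [[0, -0.002, -0.07], [0, 0, 0]],
])

```text
time_s: 4.57
position: [0.641, -0.1479, 0.1151]
tool_rot: [[-0.99, -0.144, -0.0], [-0.144, 0.99, 0.0], [0.0, 0.0, -1.0]]
ft_force: [2.7, -1.1, -9.2]
grip_width: 0.0105
gripper_force: 59.7
```

>>> step_arm([
  [[0, 0, 0], [0, 0, 0.1]],
  [[0, 0, 0], [0, 0, 0.2]],
  [[0, 0, 0], [0, 0, 0.3]],
  [[0, 0, 0], [0, 0, 0.4]],
  [[0, 0, 0], [0, 0, 0.5]],
  [[0, 0, 0], [0, 0, 0.6]],
  [[0, 0, 0], [0, 0, 0.7]],
  [[0, 0, 0], [0, 0, 0.8]],
  [[0, 0, 0], [0, 0, 0.9]],
  [[0, 0, 0], [0, 0, 1.0]],
])

```text
time_s: 5.4
position: [0.6408, -0.149, 0.115]
tool_rot: [[-0.799, 0.601, -0.001], [0.601, 0.799, -0.001], [0.0, -0.002, -1.0]]
ft_force: [2.1, -6.1, -9.0]
grip_width: 0.0108
gripper_force: 59.6
```

>>> step_arm([
  [[0, 0, 0], [0, 0, 0.1]],
  [[0, 0, 0], [0, 0, 0.2]],
  [[0, 0, 0], [0, 0, 0.3]],
  [[0, 0, 0], [0, 0, 0.4]],
  [[0, 0, 0], [0, 0, 0.5]],
  [[0, 0, 0], [0, 0, 0.6]],
  [[0, 0, 0], [0, 0, 0.7]],
  [[0, 0, 0], [0, 0, 0.8]],
  [[0, 0, 0], [0, 0, 0.9]],
  [[0, 0, 0], [0, 0, 0.96]],
])

```text
time_s: 6.23
position: [0.6399, -0.1497, 0.1147]
tool_rot: [[-0.17, 0.985, -0.003], [0.985, 0.17, -0.002], [-0.001, -0.004, -1.0]]
ft_force: [-2.7, -8.8, -8.1]
grip_width: 0.0105
gripper_force: 59.6
```

>>> step_arm([
  [[0, 0, 0.006], [0, 0, 0]],
  [[0, 0, 0.012], [0, 0, 0]],
  [[0, 0, 0.014], [0, 0, 0]],
  [[0, 0, 0.014], [0, 0, 0]],
  [[0, 0, 0.014], [0, 0, 0]],
])

```text
time_s: 6.65
position: [0.6399, -0.1497, 0.111]
tool_rot: [[-0.174, 0.985, -0.003], [0.985, 0.174, -0.002], [-0.002, -0.003, -1.0]]
ft_force: [-3.2, -7.6, -5.5]
grip_width: 0.0108
gripper_force: 60.2
```

>>> step_arm([
  [[0, 0, 0], [0, 0, 0]],
  [[0, 0, 0], [0, 0, 0]],
  [[0, 0, 0], [0, 0, 0]],
  [[0, 0, 0], [0, 0, 0]],
  [[0, 0, -0.1], [0, 0, 0]],
  [[0, 0, -0.2], [0, 0, 0]],
  [[0, 0, -0.3], [0, 0, 0]],
  [[0, 0, -0.3], [0, 0, 0]],
  [[0, 0, -0.3], [0, 0, 0]],
  [[0, 0, -0.3], [0, 0, 0]],
], jaw=40)

```text
time_s: 7.48
position: [0.6408, -0.1478, 0.2008]
tool_rot: [[-0.175, 0.985, -0.001], [0.985, 0.175, 0.0], [0.001, -0.001, -1.0]]
ft_force: [0.2, 0.7, -0.7]
grip_width: 0.0399
gripper_force: 0.0
```

```bash
python3 g.py .53 -.165 .20 145; python3 g.py .53 -.163 .20 188.3 .53 -.165 .20 145; python3 - <<'E'
from h import *
for n in ("top","scene"):
    d=grab(n); P=cloud(d); h,s,v=cv2.split(cv2.cvtColor(d["img"],cv2.COLOR_RGB2HSV))
    m=((h<8)|(h>172))&(s>150)&(v>40)&(abs(P[...,0]-.64)<.06)&(abs(P[...,1]+.148)<.06)&(P[...,2]>.1)
    q=P[m]; print(n,m.sum(),q.mean(0) if m.any() else"",q[:,2].max() if m.any() else "",cv2.minAreaRect(q[:,:2].astype(np.float32)) if m.any() else "")
E
```

```text
shift [ 0.0083 -0.3738  0.0029] turn [-5.000e-04 -1.100e-03 -9.983e-01] t 7.4833 pos [ 0.6408 -0.1478  0.2008] w 0.039903466241402945
shift [0.0038 0.0055 0.    ] turn [ 0.      0.     -0.9622] t 7.4833 pos [ 0.6408 -0.1478  0.2008] w 0.039903466241402945
top 33 [ 0.63256206 -0.1349439   0.14043283] 0.3307969391520365 ((0.6265168786048889, -0.13659334182739258), (0.02692103385925293, 0.025282947346568108), 11.120889663696289)
scene 130 [ 0.64416485 -0.14330186  0.12739987] 0.13833592874119519 ((0.6430351734161377, -0.14403681457042694), (0.012356158345937729, 0.05617436021566391), 11.054580688476562)
```

The plunger is latched: the bar lies across the slot with its top at about 0.137 m. Now the fin.

>>> step_arm([
  [[0.008, -0.1, 0], [0, 0, -0.15]],
  [[0.008, -0.25, 0], [0, 0, -0.3]],
  [[0.008, -0.374, 0], [0, 0, -0.45]],
  [[0.008, -0.374, 0], [0, 0, -0.6]],
  [[0.008, -0.374, 0], [0, 0, -0.75]],
  [[0.008, -0.374, 0], [0, 0, -0.9]],
  [[0.008, -0.374, 0], [0, 0, -1.0]],
  [[0.008, -0.374, 0], [0, 0, -1.0]],
])

```text
time_s: 8.25
position: [0.5299, -0.1652, 0.2004]
tool_rot: [[-0.821, 0.57, -0.002], [0.57, 0.821, 0.001], [0.002, -0.0, -1.0]]
ft_force: [0.6, 0.4, -0.1]
grip_width: 0.0399
gripper_force: 0.0
```

>>> step_arm([
  [[0, 0, 0], [0, 0, -0.15]],
  [[0, 0, 0], [0, 0, -0.3]],
  [[0, 0, 0], [0, 0, -0.45]],
  [[0, 0, 0], [0, 0, -0.6]],
  [[0, 0, 0], [0, 0, -0.75]],
  [[0, 0, 0], [0, 0, -0.9]],
  [[0, 0, 0], [0, 0, -0.962]],
  [[0, 0, 0], [0, 0, -0.962]],
  [[0, 0, 0], [0, 0, -0.962]],
  [[0, 0, 0], [0, 0, -0.962]],
])

```text
time_s: 9.08
position: [0.5301, -0.1653, 0.201]
tool_rot: [[-0.99, -0.143, -0.001], [-0.143, 0.99, 0.0], [0.001, 0.0, -1.0]]
ft_force: [0.8, -0.1, 0.1]
grip_width: 0.04
gripper_force: 0.0
```

```bash
python3 g.py .554 -.161 .13 188.3; python3 g.py .554 -.161 .05 188.3
```

```text
shift [-0.0809  0.0028  0.2366] turn [ 0.0005 -0.0007 -0.0023] t 9.0833 pos [ 0.5301 -0.1653  0.201 ] w 0.03999716990747143
shift [-0.0811  0.0027  0.5032] turn [ 0.0005 -0.0007 -0.0023] t 9.0833 pos [ 0.5301 -0.1653  0.201 ] w 0.03999716990747143
```

>>> step_arm([
  [[-0.08, 0.003, 0.1], [0, 0, 0]],
  [[-0.08, 0.003, 0.2], [0, 0, 0]],
  [[-0.08, 0.003, 0.3], [0, 0, 0]],
  [[-0.08, 0.003, 0.37], [0, 0, 0]],
  [[-0.08, 0.003, 0.43], [0, 0, 0]],
  [[-0.08, 0.003, 0.48], [0, 0, 0]],
  [[-0.08, 0.003, 0.503], [0, 0, 0]],
  [[-0.08, 0.003, 0.503], [0, 0, 0]],
  [[-0.08, 0.003, 0.503], [0, 0, 0]],
])

```text
time_s: 9.83
position: [0.554, -0.1611, 0.0508]
tool_rot: [[-0.99, -0.144, 0.0], [-0.144, 0.99, -0.0], [-0.0, -0.0, -1.0]]
ft_force: [-0.6, 0.1, 0.3]
grip_width: 0.0402
gripper_force: 0.0
```

>>> step_arm([
  [[0, 0, 0], [0, 0, 0]],
  [[0, 0, 0], [0, 0, 0]],
  [[0, 0, 0], [0, 0, 0]],
  [[0, 0, 0], [0, 0, 0]],
  [[0, 0, 0], [0, 0, 0]],
  [[0, 0, 0], [0, 0, 0]],
  [[0, 0, 0], [0, 0, 0]],
  [[0, 0, 0], [0, 0, 0]],
], jaw=5, grip_force=60)

```text
time_s: 10.5
position: [0.5543, -0.1612, 0.0516]
tool_rot: [[-0.989, -0.145, 0.002], [-0.145, 0.989, -0.001], [-0.002, -0.001, -1.0]]
ft_force: [-0.6, 0.0, 6.0]
grip_width: 0.0111
gripper_force: 59.6
```

>>> step_arm([
  [[0.0, 0, -0.004], [0, 0, 0]],
  [[0.03, 0, -0.004], [0, 0, 0]],
  [[0.07, 0, -0.004], [0, 0, 0]],
  [[0.11, 0, -0.004], [0, 0, 0]],
  [[0.15, 0, -0.004], [0, 0, 0]],
  [[0.19, 0, -0.004], [0, 0, 0]],
  [[0.23, 0, -0.004], [0, 0, 0]],
  [[0.27, 0, -0.004], [0, 0, 0]],
  [[0.27, 0, -0.004], [0, 0, 0]],
])

```text
time_s: 11.25
position: [0.4716, -0.1728, 0.0517]
tool_rot: [[-0.99, -0.144, -0.001], [-0.144, 0.99, 0.001], [0.001, 0.001, -1.0]]
ft_force: [-0.3, 0.8, -0.2]
grip_width: 0.0114
gripper_force: 58.7
```

```bash
python3 g.py .45 .03 .14 178; python3 g.py .452 .2419 .11 167.6 .45 .03 .14 178
```

```text
shift [-0.0259  0.6794 -0.2939] turn [ 0.0007 -0.0017  0.2289] t 11.25 pos [ 0.4716 -0.1728  0.0517] w 0.01144189992177305
shift [0.018  0.7061 0.1   ] turn [0.     0.     0.2311] t 11.25 pos [ 0.4716 -0.1728  0.0517] w 0.01144189992177305
```

>>> step_arm([
  [[0.0, 0, -0.03], [0, 0, 0]],
  [[0.0, 0, -0.08], [0, 0, 0]],
  [[0.0, 0, -0.15], [0, 0, 0]],
  [[0.0, 0, -0.22], [0, 0, 0]],
  [[0.0, 0, -0.29], [0, 0, 0]],
  [[0.0, 0, -0.29], [0, 0, 0]],
])

```text
time_s: 11.75
position: [0.4755, -0.1735, 0.1427]
tool_rot: [[-0.989, -0.146, 0.006], [-0.146, 0.989, -0.004], [-0.005, -0.005, -1.0]]
ft_force: [-0.1, -0.7, -0.9]
grip_width: 0.0109
gripper_force: 58.7
```

```bash
python3 g.py .45 .03 .14 178
```

```text
shift [-0.0147  0.6834  0.0059] turn [-0.0054  0.0074  0.2308] t 11.75 pos [ 0.4755 -0.1735  0.1427] w 0.010944032270780875
```

>>> step_arm([
  [[0, 0.04, 0], [0, 0, 0.01]],
  [[0, 0.11, 0], [0, 0, 0.03]],
  [[-0.003, 0.19, 0], [0, 0, 0.06]],
  [[-0.006, 0.27, 0], [0, 0, 0.09]],
  [[-0.009, 0.35, 0], [0, 0, 0.12]],
  [[-0.012, 0.43, 0], [0, 0, 0.15]],
  [[-0.015, 0.51, 0], [0, 0, 0.18]],
  [[-0.015, 0.59, 0], [0, 0, 0.21]],
  [[-0.015, 0.65, 0], [0, 0, 0.23]],
  [[-0.015, 0.683, 0], [0, 0, 0.23]],
])

```text
time_s: 12.58
position: [0.4477, 0.0325, 0.1383]
tool_rot: [[-0.999, 0.034, -0.001], [0.034, 0.999, 0.001], [0.001, 0.0, -1.0]]
ft_force: [-0.0, -0.7, -0.8]
grip_width: 0.0109
gripper_force: 58.6
```

>>> step_arm([
  [[0, 0.05, 0], [0, 0, 0.01]],
  [[0.004, 0.13, 0.01], [0, 0, 0.04]],
  [[0.008, 0.22, 0.02], [0, 0, 0.08]],
  [[0.01, 0.31, 0.03], [0, 0, 0.12]],
  [[0.015, 0.4, 0.04], [0, 0, 0.16]],
  [[0.018, 0.49, 0.06], [0, 0, 0.2]],
  [[0.018, 0.57, 0.08], [0, 0, 0.23]],
  [[0.018, 0.65, 0.1], [0, 0, 0.23]],
  [[0.018, 0.69, 0.1], [0, 0, 0.23]],
  [[0.018, 0.706, 0.1], [0, 0, 0.23]],
])

```text
time_s: 13.42
position: [0.4503, 0.2437, 0.1082]
tool_rot: [[-0.977, 0.211, -0.001], [0.211, 0.977, -0.0], [0.001, -0.0, -1.0]]
ft_force: [0.3, -0.6, -2.3]
grip_width: 0.0111
gripper_force: 58.7
```

>>> step_arm([
  [[0, 0, 0], [0, 0, 0]],
  [[0, 0, 0], [0, 0, 0]],
  [[0, 0, 0], [0, 0, 0]],
  [[0, 0, 0], [0, 0, 0]],
])

```text
time_s: 13.75
position: [0.4506, 0.2415, 0.1089]
tool_rot: [[-0.977, 0.215, 0.0], [0.215, 0.977, -0.0], [-0.0, -0.0, -1.0]]
ft_force: [0.0, -0.3, -2.2]
grip_width: 0.0113
gripper_force: 58.7
```

```bash
python3 - <<'E'
from h import *
s=env.observe(); p=np.array(s["position"]); print(p.round(4),np.round(s["tool_rot"],3).tolist())
for n,c in(("scene",(200,400,150,300)),("top",(130,290,120,240))):
    d=grab(n); P=cloud(d); h,sa,v=cv2.split(cv2.cvtColor(d["img"],cv2.COLOR_RGB2HSV))
    I=d["img"][c[2]:c[3],c[0]:c[1],::-1]; cv2.imwrite(f"pics/{n}2.png",cv2.resize(I,None,fx=4,fy=4,interpolation=cv2.INTER_CUBIC))
    m=(abs(P[...,0]-.47)<.13)&(abs(P[...,1]-.24)<.09)&(P[...,2]>.05)&(P[...,2]<.125)&(sa<60)&(v>90)
    q=P[m]; print(n,m.sum(),np.median(q[:,2]),cv2.minAreaRect(q[:,:2].astype(np.float32)))
E
python3 -c "
import cv2,numpy as np
a=cv2.imread('pics/scene2.png');b=cv2.imread('pics/top2.png');print(a.shape,b.shape)"
```

```text
[0.4506 0.2415 0.1089] [[-0.977, 0.215, 0.0], [0.215, 0.977, -0.0], [-0.0, -0.0, -1.0]]
scene 743 0.10012949357839676 ((0.482724666595459, 0.23626084625720978), (0.08058598637580872, 0.15026354789733887), 77.64762115478516)
top 260 0.09997676695042225 ((0.47269630432128906, 0.23554399609565735), (0.08040105551481247, 0.15971828997135162), 78.06623077392578)
(600, 800, 3) (480, 640, 3)
```

View pics/scene2.png

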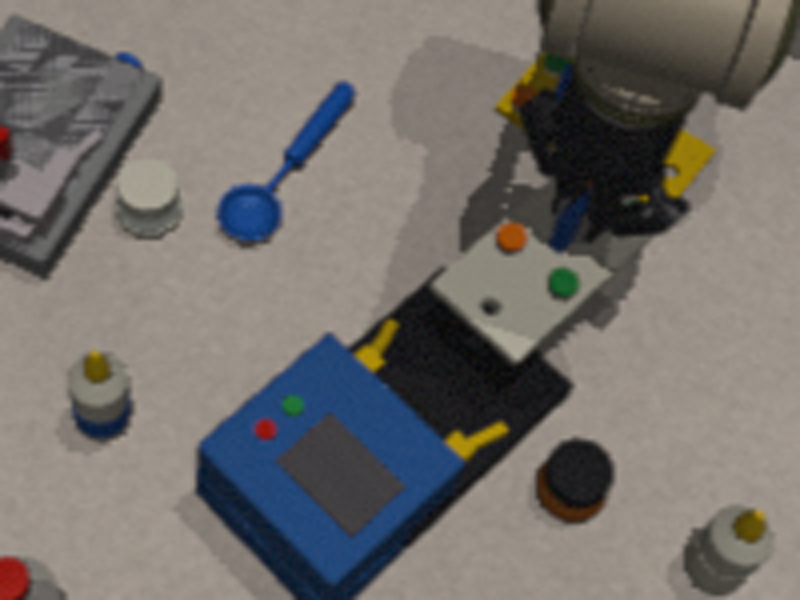

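The crop shows the carrier held level, hole end (490,306) towards the reader mouth, aligned to about 1 mm sideways and 111 mm short of home. Lowering to just above the floor, then sliding in.

>>> step_arm([
  [[-0.02, 0, 0.04], [0, 0, 0]],
  [[-0.02, 0, 0.09], [0, 0, 0]],
  [[-0.02, 0, 0.14], [0, 0, 0]],
  [[-0.02, 0, 0.18], [0, 0, 0]],
  [[-0.02, 0, 0.21], [0, 0, 0]],
  [[-0.02, 0, 0.218], [0, 0, 0]],
  [[-0.02, 0, 0.218], [0, 0, 0]],
  [[-0.02, 0, 0.218], [0, 0, 0]],
])

```text
time_s: 14.52
position: [0.4565, 0.2412, 0.0437]
tool_rot: [[-0.977, 0.214, 0.001], [0.214, 0.977, 0.0], [-0.001, 0.0, -1.0]]
ft_force: [0.7, -0.0, -1.9]
grip_width: 0.0107
gripper_force: 58.7
```

>>> step_arm([
  [[-0.03, 0, 0], [0, 0, 0]],
  [[-0.06, 0, 0], [0, 0, 0]],
  [[-0.09, 0, 0], [0, 0, 0]],
  [[-0.12, 0, 0], [0, 0, 0]],
  [[-0.14, 0, 0], [0, 0, 0]],
  [[-0.14, 0, 0], [0, 0, 0]],
])

```text
time_s: 15.02
position: [0.4988, 0.2318, 0.0432]
tool_rot: [[-0.977, 0.215, 0.001], [0.215, 0.977, 0.0], [-0.001, 0.0, -1.0]]
ft_force: [-0.3, -0.6, -2.4]
grip_width: 0.011
gripper_force: 58.7
```

>>> step_arm([
  [[-0.025, 0, 0], [0, 0, 0]],
  [[-0.05, 0, 0], [0, 0, 0]],
  [[-0.075, 0, 0], [0, 0, 0]],
  [[-0.1, 0, 0], [0, 0, 0]],
  [[-0.125, 0, 0], [0, 0, 0]],
  [[-0.15, 0, 0], [0, 0, 0]],
  [[-0.17, 0, 0], [0, 0, 0]],
  [[-0.18, 0, 0], [0, 0, 0]],
  [[-0.18, 0, 0], [0, 0, 0]],
])

```text
time_s: 15.77
position: [0.5506, 0.2204, 0.0431]
tool_rot: [[-0.977, 0.214, 0.0], [0.214, 0.977, 0.0], [-0.0, 0.0, -1.0]]
ft_force: [-0.4, -0.6, -1.9]
grip_width: 0.0111
gripper_force: 58.7
```

>>> step_arm([
  [[-0.006, 0, 0], [0, 0, 0]],
  [[-0.012, 0, 0], [0, 0, 0]],
  [[-0.018, 0, 0], [0, 0, 0]],
  [[-0.023, 0, 0], [0, 0, 0]],
  [[-0.027, 0, 0], [0, 0, 0]],
  [[-0.027, 0, 0], [0, 0, 0]],
])

```text
time_s: 16.27
position: [0.5581, 0.2189, 0.0433]
tool_rot: [[-0.977, 0.214, 0.0], [0.214, 0.977, 0.0], [-0.0, 0.0, -1.0]]
ft_force: [-0.1, -0.4, -1.0]
grip_width: 0.0113
gripper_force: 58.7
```

>>> step_arm([
  [[-0.004, 0, 0], [0, 0, 0]],
  [[-0.007, 0, 0], [0, 0, 0]],
  [[-0.01, 0, 0], [0, 0, 0]],
  [[-0.01, 0, 0], [0, 0, 0]],
])

```text
time_s: 16.6
position: [0.561, 0.2182, 0.0432]
tool_rot: [[-0.977, 0.214, 0.0], [0.214, 0.977, -0.0], [-0.0, 0.0, -1.0]]
ft_force: [0.1, 0.2, -1.4]
grip_width: 0.0118
gripper_force: 58.7
```

>>> step_arm([
  [[-0.003, 0, 0], [0, 0, 0]],
  [[-0.006, 0, 0], [0, 0, 0]],
  [[-0.006, 0, 0], [0, 0, 0]],
])

```text
time_s: 16.85
position: [0.5617, 0.2182, 0.0431]
tool_rot: [[-0.977, 0.214, -0.002], [0.214, 0.977, 0.0], [0.002, -0.0, -1.0]]
ft_force: [-4.8, 2.5, 0.0]
grip_width: 0.0111
gripper_force: 59.0
```

>>> step_arm([
  [[-0.003, 0, 0], [0, 0, 0]],
  [[-0.006, 0, 0], [0, 0, 0]],
  [[-0.006, 0, 0], [0, 0, 0]],
])

```text
time_s: 17.1
position: [0.5618, 0.2182, 0.0429]
tool_rot: [[-0.977, 0.213, -0.006], [0.213, 0.977, 0.001], [0.006, -0.001, -1.0]]
ft_force: [-10.7, 4.7, 3.2]
grip_width: 0.011
gripper_force: 59.3
```

It has met the back stop. Easing off slightly, lowering to the floor and releasing.

>>> step_arm([
  [[0.009, 0, 0], [0, 0, 0]],
  [[0.009, 0, 0.002], [0, 0, 0]],
  [[0.009, 0, 0.004], [0, 0, 0]],
  [[0.009, 0, 0.005], [0, 0, 0]],
  [[0.009, 0, 0.005], [0, 0, 0]],
  [[0.009, 0, 0.005], [0, 0, 0]],
])

```text
time_s: 17.6
position: [0.5616, 0.2181, 0.0417]
tool_rot: [[-0.977, 0.214, -0.0], [0.214, 0.977, 0.0], [0.0, 0.0, -1.0]]
ft_force: [-2.2, 1.9, 0.9]
grip_width: 0.0107
gripper_force: 59.0
```

>>> step_arm([
  [[0, 0, 0], [0, 0, 0]],
  [[0, 0, 0], [0, 0, 0]],
  [[0, 0, 0], [0, 0, 0]],
  [[0, 0, 0], [0, 0, 0]],
  [[0, 0, 0], [0, 0, 0]],
  [[0, 0, 0], [0, 0, 0]],
], jaw=36)

```text
time_s: 18.1
position: [0.5618, 0.218, 0.0418]
tool_rot: [[-0.977, 0.214, 0.0], [0.214, 0.977, -0.0], [-0.0, 0.0, -1.0]]
ft_force: [0.2, 0.2, -0.1]
grip_width: 0.036
gripper_force: 0.0
```

>>> step_arm([
  [[0, 0, -0.08], [0, 0, 0]],
  [[0, 0, -0.18], [0, 0, 0]],
  [[0, 0, -0.28], [0, 0, 0]],
  [[0.1, 0, -0.4], [0, 0, 0]],
  [[0.2, 0, -0.45], [0, 0, 0]],
  [[0.3, 0, -0.5], [0, 0, 0]],
  [[0.4, 0, -0.5], [0, 0, 0]],
  [[0.5, 0, -0.5], [0, 0, 0]],
  [[0.55, 0, -0.5], [0, 0, 0]],
  [[0.55, 0, -0.5], [0, 0, 0]],
])

```text
time_s: 18.93
position: [0.3978, 0.2539, 0.1922]
tool_rot: [[-0.977, 0.212, -0.0], [0.212, 0.977, 0.0], [0.0, 0.0, -1.0]]
ft_force: [1.2, 0.4, -0.6]
grip_width: 0.036
gripper_force: 0.0
```

```bash
python3 - <<'E'
from h import *
O={"top":np.array([.581,.2109]),"scene":np.array([.5868,.2148])}; e=np.array([.9767,-.2147]); f=np.array([.2147,.9767])
for n,c in(("scene",(130,390,120,300)),("top",(130,290,120,240))):
    d=grab(n); P=cloud(d); h,sa,v=cv2.split(cv2.cvtColor(d["img"],cv2.COLOR_RGB2HSV)); o=O[n]
    if n=="scene": cv2.imwrite("pics/end.png",cv2.resize(d["img"][c[2]:c[3],c[0]:c[1],::-1],None,fx=3,fy=3,interpolation=cv2.INTER_CUBIC))
    a=(P[...,:2]-o)@e; b=(P[...,:2]-o)@f; Z=P[...,2]
    m=(abs(b)<.055)&(a>-.11)&(a<.06)&(Z>.029)&(Z<.04)&(sa<60)&(v>90)
    q=np.c_[a[m],b[m]]; print(n,m.sum(),"z",np.median(Z[m]),"a",q.min(0),q.max(0), cv2.minAreaRect(P[m][:,:2].astype(np.float32)))
    m=(h>100)&(h<125)&(sa>130)&(abs(b)<.02)&(abs(a+.025)<.04)&(Z>.066)&(Z<.08)
    if m.any(): print(" fin",m.sum(),a[m].mean(),b[m].mean(),Z[m].mean())
    m=((h<8)|(h>172))&(sa>150)&(v>40)&(abs(P[...,0]-.64)<.06)&(abs(P[...,1]+.148)<.06)&(Z>.1)
    q=P[m]; print(" bar",m.sum(),q[:,2].max(),cv2.minAreaRect(q[:,:2].astype(np.float32)))
E
```

```text
scene 529 z 0.03303805936119519 a [-0.08161045 -0.04148322] [0.01907025 0.03978474] ((0.5560953617095947, 0.22063909471035004), (0.0812896266579628, 0.10060606151819229), 77.70426177978516)
 fin 63 -0.022508141979249396 0.0003441582161488396 0.07251392479270605
 bar 130 0.13792535658098745 ((0.6420192718505859, -0.14541909098625183), (0.012796680442988873, 0.05954546481370926), 8.041637420654297)
top 375 z 0.033244571537790875 a [-0.07784619 -0.03816331] [0.03724042 0.04239357] ((0.5615075826644897, 0.21730399131774902), (0.08003818243741989, 0.1153029203414917), 77.14692687988281)
 fin 29 -0.02395112135529493 0.00020752032297744342 0.07209147726814515
 bar 63 0.14183351310287345 ((0.6368293166160583, -0.14991170167922974), (0.009875258430838585, 0.056264933198690414), 9.73736572265625)
```

View pics/end.png

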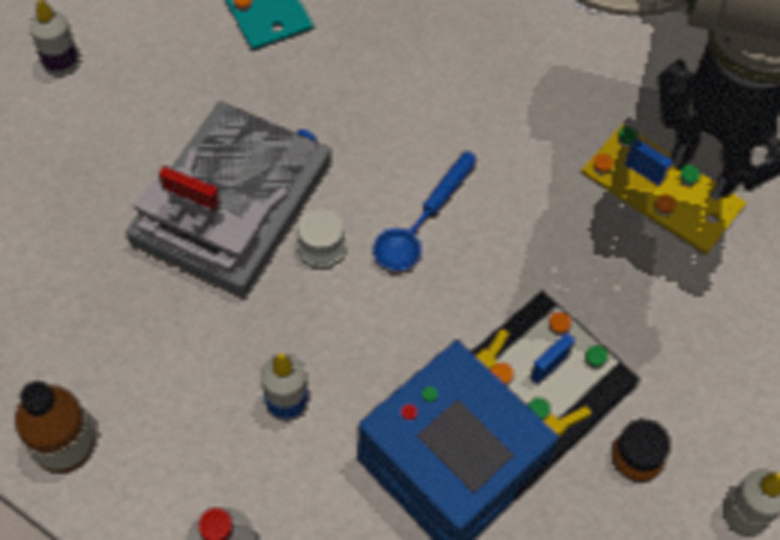

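The picture shows the carrier flat in the reader, fin at (553,358). It is within about 2 mm of home along the slot (touch confirmed the back stop) and centred across it. The plunger bar at (188,187) is still across the slot and latched, and the bottles and jars in view are standing. Handing in.

```bash
python3 -c "
from rig import close_job
print(close_job())"
```

```text
the job is handed in; nothing more can be done
None
```

I handed the job in at about 19 s of robot time: the plunger is latched up, and the carrier lies flat against the reader's back stop, released and within about 2 mm of home; the hand-in returned no verdict.

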